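Load three offcuts into their drilling fixtures

TASK

Load the three wooden offcuts that lie in the middle of the saw table, around the blade (not the scraps along the table's far left edge), into the three drilling fixtures on the bench to the right of the rip fence: each offcut goes into the fixture made for its length, lying flat on the base board between the two end stops, lengthwise and straight along the board, the same side up as now and not overhanging the board's long edges. Set them down rather than dropping them, let go, and leave the sanding block among the offcuts and the wax tin beside the fixtures where they are.

Things in the scene. Friction and masses are not known exactly. Their poses are not given: they have to be found in the camera images.
- short_offcut: Shortest wooden offcut: mid-brown bar, 40 wide (its x) x 110 long (its y) x 22 high (z), about 0.05 kg. Origin at the centre of its underside. Lies flat on the saw table, left of the rip fence (71 high, which must be crossed) and near the raised saw blade (60 high).
- middle_offcut: Middle wooden offcut: pale flat bar, 45 wide (x) x 140 long (y) x 19 high (z), about 0.06 kg. Origin at the centre of its underside. Lies flat on the saw table, left of the rip fence (71 high, which must be crossed) and near the raised saw blade (60 high).
- long_offcut: Longest wooden offcut: reddish-brown square bar, 30 wide (x) x 170 long (y) x 30 high (z), about 0.08 kg. Origin at the centre of its underside. Lies flat on the saw table, left of the rip fence (71 high, which must be crossed) and near the raised saw blade (60 high).
- short_fixture: Drilling fixture for the short offcut, fixed to the bench: plywood base board 60 wide (x) x 162 long (y) x 12 thick, with a dark wooden stop 16 thick and 14 high (top 26 above the bench) across each end; the gap between the stops is 130 along y. The long sides are open. A black dot marks the middle. The three fixtures lie side by side, at least 95 between middles. Origin at the centre of the underside; the offcut lies along y on the board's top, 12 above the origin.
- middle_fixture: Drilling fixture for the middle offcut, fixed to the bench, built like the others: base board 65 wide (x) x 192 long (y) x 12 thick, end stops 16 thick and 14 high, gap between them 160 along y. Origin at the centre of the underside.
- long_fixture: Drilling fixture for the long offcut, fixed to the bench, built like the others: base board 50 wide (x) x 222 long (y) x 12 thick, end stops 16 thick and 14 high, gap between them 190 along y. Origin at the centre of the underside.
- sanding_block: Bystander: cork sanding block among the offcuts, tan above and reddish-brown below, 65 (x) x 116 (y) x 37 high. Origin at the centre of its underside. Leave it alone.
- wax_tin: Bystander: round wax tin with a yellow lid, on the bench to the right of the fixtures, 95 across, 33 high. Origin at the centre of its underside. Leave it alone.

How it is judged:
By the outcome, as a careful person would: the job done as asked, in the order asked, and still so for the second after the job is handed in, with the robot touching nothing.
It also fails if it takes over 80 s, if anything falls off the work surface, if the arm or the gripper's body presses on something with over 40 N, if the wrist force passes 120 N, or if a joint passes its speed limit or range.

ROBOT

A 6-joint arm with a two-finger parallel gripper is mounted at the origin on a cart in front of the work surface, level with it; the furniture and walls round the work are solid. World frame = base frame: x ahead of the robot, y to its left, z up, the work surface at z = 0. Lengths are in m, angles in rad, forces in N, time in s.
With the tool pointing down it reaches from about 0.4 to 0.825 m from the base axis. Payload 7 kg.
Tool frame: the origin (TCP) lies between the finger pads; the fingertips stand 8 mm ahead of it and the grasp point (between the pads) lies 11 mm behind it (arm.finger_overhang is the distance from the TCP to the fingertips, in m); z points along the fingers, y is the line along which they close (so a half turn about z gives the same grasp; the last joint's range is limited). The gripper opens to 88 mm and grips with 3 to 60 N. Pads are 19 mm wide; open, the fingers measure 130 mm over their backs; the gripper's body (78 mm by 193 mm) begins 47 mm behind the grasp point.
Start: joints at [1.425, 0.359, 0.012, 0, -1.224, -0.288], TCP at [0.284, 0.612, 0.235] pointing down, gripper open.
Joint ranges: [-3.07, 3.07], [-1.43, 2.12], [-1.02, 1.25], [-3.03, 1.67], [-3.05, -0], [-3.03, 3.03]. Speed limits (rad/s): [2.39, 2.39, 3.01, 3.14, 3.14, 3.14].

INTERFACE

Orientations are given as [roll, pitch, yaw] about the fixed x, y, z axes, in that order (R = Rz(yaw) Ry(pitch) Rx(roll)).
In Python, from station import arm gives the robot as it stands.
- The arm moves only by the tool move_arm, never from a script. Its argument "rows" is text: rows parted by semicolons, each of 7 numbers parted by spaces: the turn, a rotation vector about the tool's x, y, z in degrees, then the shift along the tool's x, y, z in m, then the finger opening in m, from 0 to 0.0876. A call has 1 to 8 rows; each row shifts and turns the commanded pose from where the row before left it, along the tool's axes as they then stand; what a row does not reach is not made up. A row lasts 1/8 s, in which the tool goes at most 62.5 mm and 10.7 degrees, less where a joint would pass 70% of its speed; a pose out of reach is approached as far as the arm can. A call is refused whole if a number of a shift passes 0.0625 or a number of a turn 10.7, either way. A call with a gripper value outside its range is refused whole. The fingers move at their own pace and stop on an object; "squeeze" is the grip in N (left out, the last holds). Time passes only in rows, so rows that do not move let the fingers close. It gives the time, the measured TCP pose, the force, the opening and the grip force at its end, in the units of the state.
- arm.get_state(): the state, without advancing time (a new reading comes with each control period).
- arm.grab_frame(name): name is "side" or "top" or "wrist"; returns (picture, depth): 480x640x3 uint8, blue, green, red; 480x640 float32, m along the optical axis (not along the pixel's ray), 0 where there is no reading.
- arm.camera_model(name): a dict with "mtx" (3x3 intrinsics, pixels), "camera_from_world" (4x4, takes a point from world to camera coordinates); the wrist camera has in their place "mount" (4x4, takes a point from camera to tool coordinates, whose origin is the TCP and whose axes are the flange's). Camera axes: x right, y down, z forward; pixel columns grow to the right and rows downward; lengths in m; the calibration is good to about 2 mm. A picture is of the moment at which its call begins: read the wrist's pose just before it. camera_model takes no time and is no camera call.
- arm.job_done(): hands the job in; it is judged then, once.
The state is a dict: "t": time; "q": joint angles; "qd": joint speeds; "joint_efforts": joint torques, N m; "eef_pos": TCP position; "ee_rot": TCP orientation; "force": force on the tool from outside, world axes, zero at the start; "moment": the same for the moment, N m; "width": finger opening in m; "gripper_force": force on a finger pad.
Only numpy, scipy, OpenCV 4.12 (cv2) and the standard library are available. Lean on these libraries where they do the work, as an engineer would, in place of code of your own. Each camera call takes 0.05 s, during which the arm holds its last target. There are 200 camera calls.

## Working session

There is one attempt and no reset: what is moved stays moved. The work goes in short steps, Python scripts to look and compute and a tool call to move; the robot and the scene stay as the last step left them, time stands still between calls to the robot, and variables do not carry over. Pictures are saved under pics/ and viewed, at most 14 in all, crops included, and the job is handed in when it is done.

Besides the shell and the picture viewer there is one more tool, called as name(argument=value, ...), one argument or row to a line, values as JSON. move_arm: Moves the arm, as the interface text tells. Its arguments: {"type":"object","properties":{"rows":{"type":"string"},"squeeze":{"type":"number"}},"required":["rows"]}

```bash
mkdir -p pics; python3 - <<'E'
from station import arm
import numpy as np,cv2
np.set_printoptions(precision=4,suppress=True)
s=arm.get_state();print(s)
for n in("top","side"):
    p,d=arm.grab_frame(n);cv2.imwrite(f"pics/{n}0.png",p);np.savez(f"{n}0.npz",p=p,d=d,**arm.camera_model(n))
    print(arm.camera_model(n))
print(arm.camera_model("wrist"))
E
```

```text
{'t': 0.0, 'q': array([ 1.4251,  0.3594,  0.0111, -0.0004, -1.2241, -0.2881]), 'qd': array([-0.0008,  0.0006, -0.0002, -0.0003,  0.0003, -0.0001]), 'joint_efforts': array([ -0.0004, -58.2718,  29.3046,   6.9974,   0.0069,  -0.0001]), 'eef_pos': array([0.2835, 0.612 , 0.2336]), 'ee_rot': array([ 3.1399, -0.0001, -0.434 ]), 'force': array([-0.821 , -0.8487,  0.1929]), 'moment': array([-0.0645, -0.0561, -0.0498]), 'gripper_force': 0.0, 'width': 0.08765608657256882}
{'mtx': array([[466.106 ,   0.    , 317.419 ],
       [  0.    , 466.106 , 239.1427],
       [  0.    ,   0.    ,   1.    ]]), 'camera_from_world': array([[-0.007 , -1.    , -0.0016, -0.1344],
       [-0.9826,  0.0072, -0.1855,  0.5549],
       [ 0.1855,  0.0003, -0.9826,  1.1205],
       [ 0.    ,  0.    ,  0.    ,  1.    ]])}
{'mtx': array([[538.962 ,   0.    , 320.1398],
       [  0.    , 538.962 , 237.1348],
       [  0.    ,   0.    ,   1.    ]]), 'camera_from_world': array([[-0.9994,  0.0328,  0.0127,  0.5568],
       [ 0.011 ,  0.635 , -0.7725,  0.1108],
       [-0.0334, -0.7718, -0.6349,  1.243 ],
       [ 0.    ,  0.    ,  0.    ,  1.    ]])}
{'mtx': array([[413.8493,   0.    , 319.1374],
       [  0.    , 413.8493, 237.954 ],
       [  0.    ,   0.    ,   1.    ]]), 'mount': array([[ 0.0004, -0.9687, -0.2483,  0.0667],
       [ 1.    ,  0.0003,  0.0003,  0.001 ],
       [-0.0002, -0.2483,  0.9687, -0.1499],
       [ 0.    ,  0.    ,  0.    ,  1.    ]])}
```

View pics/top0.png

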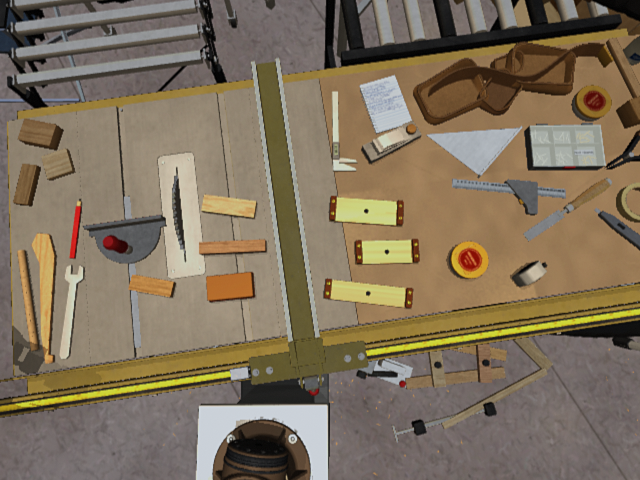

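View pics/side0.png

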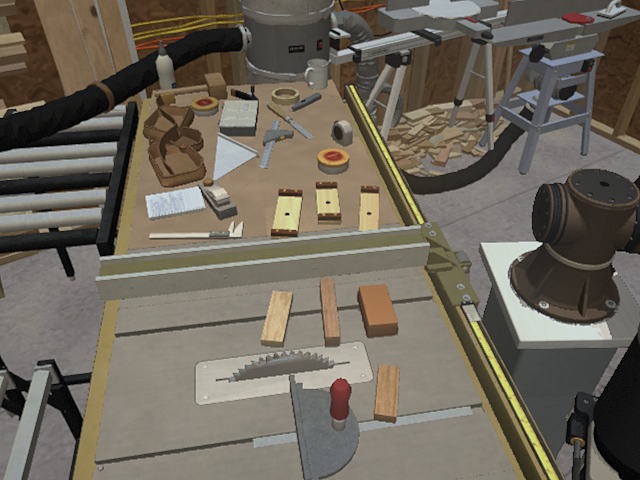

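The top view shows the middle offcut at (229,206), long (232,247), short (151,286) and sanding block (230,287). The fixtures are middle (366,211), short (387,251) and long (368,292), with the fence at column ~285. The side view confirms this layout and shows the blade and the mitre gauge with its red knob.

```bash
cat > seg.py <<'E'
import numpy as np,cv2
def world(d,K,T):
    v,u=np.mgrid[:480,:640]; c=np.stack([(u-K[0,2])/K[0,0]*d,(v-K[1,2])/K[1,1]*d,d],-1)
    return (c-T[:3,3])@T[:3,:3]
def rects(P,d,boxes):
    for n,(x0,x1,y0,y1,lo,hi) in boxes.items():
        m=(d>0)&(P[...,0]>x0)&(P[...,0]<x1)&(P[...,1]>y0)&(P[...,1]<y1)&(P[...,2]>lo)&(P[...,2]<hi)
        k,l,st,_=cv2.connectedComponentsWithStats(m.astype(np.uint8))
        for i in [j for j in range(1,k) if st[j,4]>60]:
            Q=P[l==i]; (c,s,a)=cv2.minAreaRect((Q[:,:2]*1000).astype(np.float32))
            if s[0]>s[1]: a+=90   # angle of long axis = a+90 from x
            yaw=(a+90)%180
            print(n,"n",len(Q),"c",np.round(c,1),"size",np.round(sorted(s),1),"long-axis deg",round(yaw,1),"zmed",np.round(np.median(Q[:,2])*1000,1))
E
python3 - <<'E'
from seg import *
for n in("top","side"):
    z=np.load(n+"0.npz");d=z['d'];P=world(d,z['mtx'],z['camera_from_world'])
    print(n,"table z",[np.round(P[v,u],3) for v,u in ([(350,340),(265,310),(206,229),(247,232),(286,151),(287,230),(211,366),(251,387),(292,368),(230,290),(243,112)] if n=="top" else [(300,315)])])
    rects(P,d,dict(off=(.2,.75,.0,.45,.010,.05),fix=(.25,.75,-.42,-.07,.006,.04),stops=(.25,.75,-.42,-.07,.02,.04),blade=(.2,.8,.0,.5,.05,.2)))
E
```

```text
top table z [array([ 0.279, -0.194, -0.021]), array([ 0.495, -0.119,  0.003]), array([0.651, 0.093, 0.016]), array([0.539, 0.08 , 0.03 ]), array([0.442, 0.284, 0.021]), array([0.437, 0.081, 0.036]), array([ 0.637, -0.267,  0.008]), array([ 0.529, -0.318,  0.013]), array([ 0.423, -0.266,  0.016]), array([ 0.577, -0.07 ,  0.057]), array([0.533, 0.342, 0.131])]
off n 351 c [638.5 228.5] size [ 12.4 182.4] long-axis deg 8.0 zmed 31.8
off n 910 c [651.2  94.4] size [ 46.3 140.3] long-axis deg 81.5 zmed 17.6
off n 1933 c [556.6 350.5] size [110.8 191.4] long-axis deg 98.0 zmed 13.6
off n 821 c [541.1  83.1] size [ 31.1 164.7] long-axis deg 92.3 zmed 28.3
off n 1214 c [438.4  83.5] size [ 64.4 115.3] long-axis deg 95.7 zmed 36.1
off n 701 c [443.  285.1] size [ 39.9 111.4] long-axis deg 79.5 zmed 20.7
fix n 1745 c [ 636.2 -266.8] size [ 66.5 192.8] long-axis deg 85.4 zmed 11.4
fix n 1443 c [ 527.1 -316.7] size [ 61.  161.7] long-axis deg 91.2 zmed 11.5
fix n 1710 c [ 420.1 -265.5] size [ 50.2 221.6] long-axis deg 83.1 zmed 11.2
stops n 144 c [ 642.7 -178.7] size [15.9 65.4] long-axis deg 17
[... 1242 characters left out ...]
ng-axis deg 6.2 zmed 19.0
fix n 169 c [275.9 -77.9] size [11.7 51.9] long-axis deg 5.5 zmed 18.8
stops n 105 c [ 527.  -388.6] size [24.9 58.7] long-axis deg 178.8 zmed 24.9
stops n 86 c [ 407.  -365.7] size [25.6 49.8] long-axis deg 169.7 zmed 24.7
stops n 109 c [ 627.7 -350.5] size [19.8 63.4] long-axis deg 174.4 zmed 25.4
stops n 125 c [ 526.  -241.9] size [25.2 59.8] long-axis deg 6.8 zmed 25.1
stops n 143 c [ 643.2 -176.1] size [21.3 64. ] long-axis deg 173.5 zmed 25.3
stops n 74 c [283.9 -78.3] size [ 9.5 36.2] long-axis deg 11.8 zmed 29.0
blade n 108 c [779.3   3.8] size [ 7.6 40.5] long-axis deg 2.2 zmed 61.0
blade n 741 c [537.4 355.9] size [30.5 34.3] long-axis deg 175.4 zmed 116.1
```

```bash
cat > plan.py <<'E'
import sys,numpy as np
from station import arm
# usage: plan.py opening  x,y,z,yawdeg,n [x,y,z,yaw,n ...]   tool down; shift along the axes before the row's turn
s=arm.get_state();p=np.array(s['eef_pos']);yaw=np.degrees(s['ee_rot'][2])
print("t",s['t'],"p",p.round(4),"rpy",np.degrees(s['ee_rot']).round(2),"w",round(s['width'],4),"F",s['force'].round(1))
o=sys.argv[1];out=[]
for w in sys.argv[2:]:
    x,y,z,a,n=map(float,w.split(','));n=int(n)
    for k in range(n):
        dp=(np.array([x,y,z])-p)/(n-k);dy=((a-yaw+180)%360-180)/(n-k)
        c,si=np.cos(np.radians(yaw)),np.sin(np.radians(yaw))
        d=np.round([c*dp[0]+si*dp[1],si*dp[0]-c*dp[1],-dp[2]],3);t=round(-dy,1)
        out.append(f"0 0 {t:g} {d[0]:g} {d[1]:g} {d[2]:g} {o}")
        p=p+[c*d[0]+si*d[1],si*d[0]-c*d[1],-d[2]];yaw-=t
for i in range(0,len(out),8): print("; ".join(out[i:i+8]))
E
python3 plan.py 0.06 .443,.286,.16,-100.5,10 .443,.286,.04,-100.5,5
```

```text
t 0.1 p [0.2836 0.6121 0.2337] rpy [ 1.7991e+02 -1.0000e-02 -2.4860e+01] w 0.0876 F [ 0.7 -0.5 -0.6]
0 0 7.6 0.028 0.023 0.007 0.06; 0 0 7.6 0.031 0.019 0.007 0.06; 0 0 7.6 0.033 0.015 0.007 0.06; 0 0 7.5 0.035 0.01 0.008 0.06; 0 0 7.6 0.036 0.005 0.007 0.06; 0 0 7.5 0.036 0.001 0.008 0.06; 0 0 7.6 0.036 -0.004 0.007 0.06; 0 0 7.5 0.035 -0.009 0.008 0.06
0 0 7.6 0.034 -0.013 0.007 0.06; 0 0 7.5 0.032 -0.018 0.008 0.06; 0 0 0 0 0 0.024 0.06; 0 0 0 0 0 0.024 0.06; 0 0 0 0 0 0.024 0.06; 0 0 0 0 0 0.024 0.06; 0 0 0 0 0 0.024 0.06
```

move_arm(
  rows="0 0 7.6 0.028 0.023 0.007 0.06; 0 0 7.6 0.031 0.019 0.007 0.06; 0 0 7.6 0.033 0.015 0.007 0.06; 0 0 7.5 0.035 0.01 0.008 0.06; 0 0 7.6 0.036 0.005 0.007 0.06; 0 0 7.5 0.036 0.001 0.008 0.06; 0 0 7.6 0.036 -0.004 0.007 0.06; 0 0 7.5 0.035 -0.009 0.008 0.06",
  squeeze=20,
)

```text
t: 1.1
eef_pos: [0.4116, 0.3509, 0.1752]
ee_rot: [3.141, -0.0, -1.494]
force: [0.6, 0.1, 0.2]
width: 0.0597
gripper_force: 0.0
```

move_arm(
  rows="0 0 7.6 0.034 -0.013 0.007 0.06; 0 0 7.5 0.032 -0.018 0.008 0.06; 0 0 0 0 0 0 0.06; 0 0 0 0 0 0 0.06",
)

```text
t: 1.6
eef_pos: [0.4435, 0.2865, 0.1606]
ee_rot: [-3.142, 0.0, -1.753]
force: [0.3, -0.2, 0.3]
width: 0.0601
gripper_force: 0.0
```

```bash
python3 plan.py 0.06 .443,.286,.05,-100.5,5 .443,.286,.012,-100.5,3
```

```text
t 1.6 p [0.4435 0.2865 0.1606] rpy [-180.      0.   -100.42] w 0.0601 F [ 0.3 -0.2  0.3]
0 0 0 0 0 0.022 0.06; 0 0 0 0 0 0.022 0.06; 0 0 0 0 0 0.022 0.06; 0 0 0 0 0 0.022 0.06; 0 0 0.1 0.001 0 0.023 0.06; 0 0 -0 -0 0 0.013 0.06; 0 0 -0 -0 0 0.012 0.06; 0 0 -0 -0 0 0.013 0.06
```

move_arm(
  rows="0 0 0 0 0 0.022 0.06; 0 0 0 0 0 0.022 0.06; 0 0 0 0 0 0.022 0.06; 0 0 0 0 0 0.022 0.06; 0 0 0 0 0 0.023 0.06; 0 0 0 0 0 0.014 0.06; 0 0 0 0 0 0.012 0.06; 0 0 0 0 0 0.012 0.06",
)

```text
t: 2.6
eef_pos: [0.4436, 0.287, 0.0113]
ee_rot: [-3.141, 0.001, -1.753]
force: [1.0, 0.2, -0.3]
width: 0.0602
gripper_force: 0.0
```

move_arm(
  rows="0 0 0 0 0 0 0.06; 0 0 0 0 0 0 0.03; 0 0 0 0 0 0 0.03; 0 0 0 0 0 0 0.03; 0 0 0 0 0 0 0.03; 0 0 0 0 0 0 0.03",
)

```text
t: 3.35
eef_pos: [0.4437, 0.2866, 0.0121]
ee_rot: [-3.141, 0.001, -1.753]
force: [-0.9, -0.7, 6.2]
width: 0.0399
gripper_force: 20.0
```

```bash
python3 plan.py 0.03 .443,.286,.16,-100.5,4 .527,-.315,.16,-88.9,18 .527,-.317,.05,-88.9,4
```

```text
t 3.35 p [0.4437 0.2866 0.0121] rpy [-1.7997e+02  4.0000e-02 -1.0045e+02] w 0.0399 F [-0.9 -0.7  6.2]
0 0 0 0 0 -0.037 0.03; 0 0 0 0 0 -0.037 0.03; 0 0 0 0 0 -0.037 0.03; 0 0 0.1 0.001 0.001 -0.037 0.03; 0 0 -0.6 0.032 -0.011 0 0.03; 0 0 -0.6 0.032 -0.01 0 0.03; 0 0 -0.7 0.032 -0.01 0 0.03; 0 0 -0.6 0.032 -0.01 0 0.03
0 0 -0.7 0.032 -0.009 0 0.03; 0 0 -0.6 0.033 -0.009 0 0.03; 0 0 -0.7 0.033 -0.009 0 0.03; 0 0 -0.6 0.033 -0.008 0 0.03; 0 0 -0.7 0.033 -0.008 0 0.03; 0 0 -0.6 0.033 -0.007 0 0.03; 0 0 -0.7 0.033 -0.007 0 0.03; 0 0 -0.6 0.033 -0.007 0 0.03
0 0 -0.7 0.033 -0.006 0 0.03; 0 0 -0.6 0.033 -0.006 0 0.03; 0 0 -0.7 0.033 -0.006 0 0.03; 0 0 -0.6 0.033 -0.005 0 0.03; 0 0 -0.7 0.033 -0.005 0 0.03; 0 0 -0.6 0.034 -0.004 0 0.03; 0 0 -0 0 -0 0.028 0.03; 0 0 -0 0.001 -0 0.027 0.03
0 0 -0 0 -0 0.028 0.03; 0 0 -0 0.001 -0 0.027 0.03
```

move_arm(
  rows="0 0 0 0 0 -0.037 0.03; 0 0 0 0 0 -0.037 0.03; 0 0 0 0 0 -0.037 0.03; 0 0 0 0.001 0.001 -0.037 0.03; 0 0 -0.6 0.032 -0.011 0 0.03; 0 0 -0.6 0.032 -0.01 0 0.03; 0 0 -0.7 0.032 -0.01 0 0.03; 0 0 -0.6 0.032 -0.01 0 0.03",
)

```text
t: 4.35
eef_pos: [0.4612, 0.1514, 0.1594]
ee_rot: [3.141, -0.0, -1.709]
force: [0.9, 0.8, -0.9]
width: 0.0399
gripper_force: 20.0
```

move_arm(
  rows="0 0 -0.7 0.032 -0.009 0 0.03; 0 0 -0.6 0.033 -0.009 0 0.03; 0 0 -0.7 0.033 -0.009 0 0.03; 0 0 -0.6 0.033 -0.008 0 0.03; 0 0 -0.7 0.033 -0.008 0 0.03; 0 0 -0.6 0.033 -0.007 0 0.03; 0 0 -0.7 0.033 -0.007 0 0.03; 0 0 -0.6 0.033 -0.007 0 0.03",
)

```text
t: 5.35
eef_pos: [0.4991, -0.1166, 0.1594]
ee_rot: [3.141, 0.0, -1.619]
force: [1.1, -0.3, -0.6]
width: 0.0396
gripper_force: 20.0
```

move_arm(
  rows="0 0 -0.7 0.033 -0.006 0 0.03; 0 0 -0.6 0.033 -0.006 0 0.03; 0 0 -0.7 0.033 -0.006 0 0.03; 0 0 -0.6 0.033 -0.005 0 0.03; 0 0 -0.7 0.033 -0.005 0 0.03; 0 0 -0.6 0.034 -0.004 0 0.03; 0 0 0 0 0 0 0.03; 0 0 0 0 0 0 0.03",
)

```text
t: 6.35
eef_pos: [0.5269, -0.3149, 0.159]
ee_rot: [3.141, 0.001, -1.552]
force: [0.2, 0.3, -0.5]
width: 0.04
gripper_force: 20.0
```

```bash
python3 plan.py 0.03 .527,-.317,.045,-88.9,6 .527,-.317,.026,-88.9,2; python3 - <<'E'
from station import arm
import cv2,numpy as np
p,d=arm.grab_frame("wrist");cv2.imwrite("pics/w1.png",p)
E
```

```text
t 6.35 p [ 0.5269 -0.3149  0.159 ] rpy [ 1.7995e+02  3.0000e-02 -8.8900e+01] w 0.04 F [ 0.2  0.3 -0.5]
0 0 -0 0 -0 0.019 0.03; 0 0 -0 0 -0 0.019 0.03; 0 0 -0 0.001 -0 0.019 0.03; 0 0 -0 0 -0 0.019 0.03; 0 0 -0 0.001 -0 0.019 0.03; 0 0 -0 0 -0 0.019 0.03; 0 0 -0 0 -0 0.01 0.03; 0 0 -0 0 -0 0.009 0.03
```

View pics/w1.png

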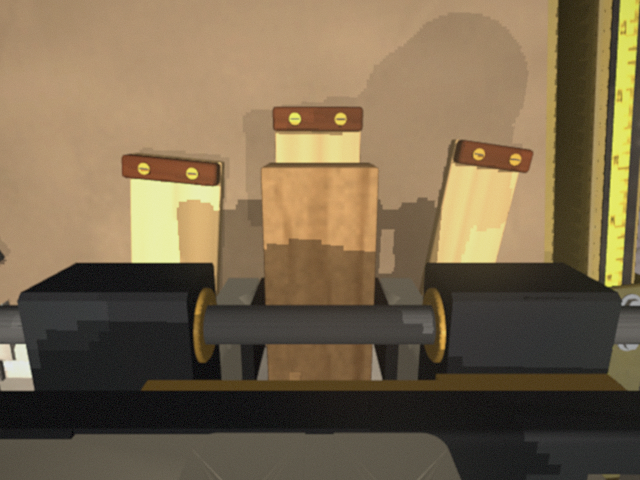

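The wrist view shows the short offcut level in the grip, with its end at (320,165), lined up over the short fixture's stop at (318,118). The neighbouring fixtures sit at (170,170) and (490,157).

move_arm(
  rows="0 0 0 0 0 0.019 0.03; 0 0 0 0 0 0.019 0.03; 0 0 0 0.001 0 0.019 0.03; 0 0 0 0 0 0.019 0.03; 0 0 0 0.001 0 0.019 0.03; 0 0 0 0 0 0.019 0.03; 0 0 0 0 0 0.01 0.03; 0 0 0 0 0 0.007 0.03",
)

```text
t: 7.4
eef_pos: [0.5277, -0.3167, 0.0285]
ee_rot: [-3.142, -0.0, -1.55]
force: [1.0, 0.1, -1.1]
width: 0.04
gripper_force: 20.0
```

move_arm(
  rows="0 0 0 0 0 0.001 0.03; 0 0 0 0 0 0.001 0.03; 0 0 0 0 0 0 0.03",
)

```text
t: 7.78
eef_pos: [0.5277, -0.3173, 0.027]
ee_rot: [-3.141, -0.0, -1.551]
force: [-0.4, -0.7, 0.1]
width: 0.0393
gripper_force: 20.0
```

move_arm(
  rows="0 0 0 0 0 0.001 0.03; 0 0 0 0 0 0.001 0.03; 0 0 0 0 0 0 0.03",
)

```text
t: 8.15
eef_pos: [0.5274, -0.3172, 0.0245]
ee_rot: [3.141, 0.0, -1.551]
force: [0.5, -0.2, -1.4]
width: 0.0402
gripper_force: 20.0
```

move_arm(
  rows="0 0 0 0 0 0.001 0.03; 0 0 0 0 0 0 0.03",
)

```text
t: 8.4
eef_pos: [0.5276, -0.3172, 0.0241]
ee_rot: [-3.141, -0.0, -1.551]
force: [-1.4, 1.3, 5.1]
width: 0.04
gripper_force: 20.0
```

move_arm(
  rows="0 0 0 0 0 0 0.055; 0 0 0 0 0 0 0.055; 0 0 0 0 0 0 0.055; 0 0 0 0 0 -0.02 0.065; 0 0 0 0 0 -0.035 0.065; 0 0 0 0 0 -0.04 0.065; 0 0 0 0 0 -0.04 0.065",
)

```text
t: 9.28
eef_pos: [0.5273, -0.3171, 0.1596]
ee_rot: [3.141, 0.0, -1.551]
force: [0.7, -0.5, 0.2]
width: 0.065
gripper_force: 0.0
```

```bash
python3 plan.py 0.065 .651,.095,.16,-98.4,12 .651,.095,.04,-98.4,5 .651,.095,.012,-98.4,3
```

```text
t 9.275 p [ 0.5273 -0.3171  0.1596] rpy [ 1.7998e+02  1.0000e-02 -8.8850e+01] w 0.065 F [ 0.7 -0.5  0.2]
0 0 0.8 -0.034 -0.011 -0 0.065; 0 0 0.8 -0.034 -0.011 -0 0.065; 0 0 0.8 -0.034 -0.01 -0 0.065; 0 0 0.8 -0.035 -0.01 -0 0.065; 0 0 0.8 -0.035 -0.009 -0 0.065; 0 0 0.8 -0.035 -0.008 -0 0.065; 0 0 0.8 -0.035 -0.008 -0 0.065; 0 0 0.8 -0.035 -0.008 -0 0.065
0 0 0.8 -0.035 -0.007 -0 0.065; 0 0 0.8 -0.035 -0.006 -0 0.065; 0 0 0.8 -0.035 -0.006 -0 0.065; 0 0 0.7 -0.036 -0.006 -0 0.065; 0 0 0 0 0 0.024 0.065; 0 0 0 0 0 0.024 0.065; 0 0 0 0 0 0.024 0.065; 0 0 0 0 0 0.024 0.065
0 0 0 0 0 0.024 0.065; 0 0 0 0 0 0.009 0.065; 0 0 0 0 0 0.009 0.065; 0 0 0 0 0 0.01 0.065
```

move_arm(
  rows="0 0 0.8 -0.034 -0.011 0 0.065; 0 0 0.8 -0.034 -0.011 0 0.065; 0 0 0.8 -0.034 -0.01 0 0.065; 0 0 0.8 -0.035 -0.01 0 0.065; 0 0 0.8 -0.035 -0.009 0 0.065; 0 0 0.8 -0.035 -0.008 0 0.065; 0 0 0.8 -0.035 -0.008 0 0.065; 0 0 0.8 -0.035 -0.008 0 0.065",
)

```text
t: 10.28
eef_pos: [0.6107, -0.0411, 0.1585]
ee_rot: [3.142, -0.0, -1.663]
force: [0.5, -0.5, 0.1]
width: 0.065
gripper_force: 0.0
```

move_arm(
  rows="0 0 0.8 -0.035 -0.007 0 0.065; 0 0 0.8 -0.035 -0.006 0 0.065; 0 0 0.8 -0.035 -0.006 0 0.065; 0 0 0.7 -0.036 -0.006 0 0.065; 0 0 0 0 0 0 0.065; 0 0 0 0 0 0.024 0.065; 0 0 0 0 0 0.024 0.065; 0 0 0 0 0 0 0.065",
)

```text
t: 11.28
eef_pos: [0.6497, 0.0939, 0.1086]
ee_rot: [3.138, -0.002, -1.717]
force: [-0.1, -0.2, 0.1]
width: 0.065
gripper_force: 0.0
```

```bash
python3 plan.py 0.065  .651,.095,.04,-98.4,4 .651,.095,.012,-98.4,3; python3 - <<'E'
from station import arm
from seg import *
p,d=arm.grab_frame("side");z=arm.camera_model("side");P=world(d,z['mtx'],z['camera_from_world'])
rects(P,d,dict(fixs=(.47,.58,-.42,-.2,.028,.045)))
E
```

```text
t 11.275 p [0.6497 0.0939 0.1086] rpy [ 1.7979e+02 -1.1000e-01 -9.8390e+01] w 0.065 F [-0.1 -0.2  0.1]
0 0 0 -0 -0 0.017 0.065; 0 0 0 -0 -0 0.017 0.065; 0 0 0 -0.001 -0.001 0.017 0.065; 0 0 0 -0 -0 0.018 0.065; 0 0 0 -0 -0 0.009 0.065; 0 0 0 -0 -0 0.009 0.065; 0 0 0 -0 -0 0.01 0.065
```

move_arm(
  rows="0 0 0 0 0 0.017 0.065; 0 0 0 0 0 0.017 0.065; 0 0 0 -0.001 -0.001 0.017 0.065; 0 0 0 0 0 0.018 0.065; 0 0 0 0 0 0.009 0.065; 0 0 0 0 0 0.009 0.065; 0 0 0 0 0 0.008 0.065; 0 0 0 0 0 0 0.065",
)

```text
t: 12.32
eef_pos: [0.6521, 0.0957, 0.015]
ee_rot: [3.141, -0.0, -1.717]
force: [0.2, 0.4, 0.3]
width: 0.0648
gripper_force: 0.0
```

move_arm(
  rows="0 0 0 0 0 0 0.035; 0 0 0 0 0 0 0.035; 0 0 0 0 0 0 0.035; 0 0 0 0 0 0 0.035; 0 0 0 0 0 0 0.035",
)

```text
t: 12.95
eef_pos: [0.6526, 0.096, 0.016]
ee_rot: [-3.141, 0.0, -1.716]
force: [-0.6, 0.1, 4.0]
width: 0.0447
gripper_force: 20.0
```

```bash
python3 plan.py 0.035  .651,.095,.16,-98.4,4 .635,-.266,.16,-94.7,12 ; python3 - <<'E'
from station import arm
import cv2
p,d=arm.grab_frame("top");cv2.imwrite("pics/t2.png",cv2.resize(p[150:330,120:460],None,fx=2,fy=2))
E
```

```text
t 12.95 p [0.6526 0.096  0.016 ] rpy [-1.7997e+02  1.0000e-02 -9.8340e+01] w 0.0447 F [-0.6  0.1  4. ]
0 0 0 0 0 -0.036 0.035; 0 0 0 0 0 -0.036 0.035; 0 0 0 0.001 0.001 -0.036 0.035; 0 0 0.1 0 0 -0.036 0.035; 0 0 -0.3 0.03 -0.003 0 0.035; 0 0 -0.3 0.03 -0.003 0 0.035; 0 0 -0.3 0.03 -0.003 0 0.035; 0 0 -0.3 0.03 -0.003 0 0.035
0 0 -0.3 0.03 -0.002 0 0.035; 0 0 -0.3 0.03 -0.002 0 0.035; 0 0 -0.3 0.03 -0.002 0 0.035; 0 0 -0.3 0.03 -0.002 0 0.035; 0 0 -0.3 0.03 -0.002 0 0.035; 0 0 -0.3 0.03 -0.002 0 0.035; 0 0 -0.4 0.03 -0.001 0 0.035; 0 0 -0.3 0.03 -0.001 0 0.035
```

View pics/t2.png

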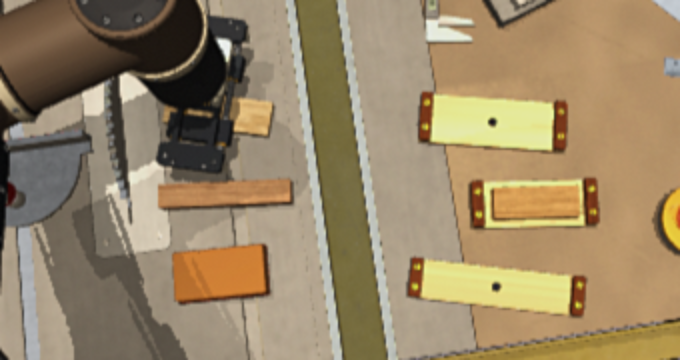

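The short offcut lies in its fixture, at (535,203) in the crop, and the gripper is on the middle offcut with an opening of 44.7 mm.

move_arm(
  rows="0 0 0 0 0 -0.036 0.035; 0 0 0 0 0 -0.036 0.035; 0 0 0 0.001 0.001 -0.036 0.035; 0 0 0 0 0 -0.036 0.035; 0 0 -0.3 0.03 -0.003 0 0.035; 0 0 -0.3 0.03 -0.003 0 0.035; 0 0 -0.3 0.03 -0.003 0 0.035; 0 0 -0.3 0.03 -0.003 0 0.035",
)

```text
t: 14.0
eef_pos: [0.6461, -0.0264, 0.1591]
ee_rot: [3.141, -0.0, -1.696]
force: [1.0, -0.3, -0.5]
width: 0.0446
gripper_force: 20.0
```

move_arm(
  rows="0 0 -0.3 0.03 -0.002 0 0.035; 0 0 -0.3 0.03 -0.002 0 0.035; 0 0 -0.3 0.03 -0.002 0 0.035; 0 0 -0.3 0.03 -0.002 0 0.035; 0 0 -0.3 0.03 -0.002 0 0.035; 0 0 -0.3 0.03 -0.002 0 0.035; 0 0 -0.4 0.03 -0.001 0 0.035; 0 0 -0.3 0.03 -0.001 0 0.035",
)

```text
t: 15.0
eef_pos: [0.6346, -0.2665, 0.1589]
ee_rot: [3.141, 0.0, -1.652]
force: [-0.3, -0.2, -1.0]
width: 0.0445
gripper_force: 20.0
```

move_arm(
  rows="0 0 0 0 0 0 0.035; 0 0 0 0 0 0 0.035",
)

```text
t: 15.25
eef_pos: [0.6347, -0.2655, 0.159]
ee_rot: [3.141, 0.0, -1.653]
force: [-0.1, 0.1, -1.2]
width: 0.0446
gripper_force: 20.0
```

```bash
python3 plan.py 0.035  .636,-.2655,.05,-94.7,6 .636,-.2655,.031,-94.7,2
```

```text
t 15.25 p [ 0.6347 -0.2655  0.159 ] rpy [ 1.7996e+02  2.0000e-02 -9.4690e+01] w 0.0446 F [-0.1  0.1 -1.2]
0 0 0 -0 -0 0.018 0.035; 0 0 0 -0 -0 0.018 0.035; 0 0 0 -0 -0 0.018 0.035; 0 0 0 -0 -0 0.018 0.035; 0 0 0 -0 -0.001 0.019 0.035; 0 0 0 -0 -0 0.018 0.035; 0 0 0 -0 -0 0.01 0.035; 0 0 0 -0 -0 0.009 0.035
```

move_arm(
  rows="0 0 0 0 0 0.018 0.035; 0 0 0 0 0 0.018 0.035; 0 0 0 0 0 0.018 0.035; 0 0 0 0 0 0.018 0.035; 0 0 0 0 -0.001 0.019 0.035; 0 0 0 0 0 0.018 0.035; 0 0 0 0 0 0.01 0.035; 0 0 0 0 0 0.008 0.035",
)

```text
t: 16.25
eef_pos: [0.6361, -0.2658, 0.032]
ee_rot: [3.141, -0.0, -1.652]
force: [1.0, 1.1, -1.4]
width: 0.0447
gripper_force: 20.0
```

move_arm(
  rows="0 0 0 0 0 0.001 0.035; 0 0 0 0 0 0.001 0.035; 0 0 0 0 0 0 0.035",
)

```text
t: 16.62
eef_pos: [0.6364, -0.2658, 0.0311]
ee_rot: [-3.141, -0.0, -1.652]
force: [-0.1, -0.3, 0.2]
width: 0.0447
gripper_force: 20.0
```

move_arm(
  rows="0 0 0 0 0 0.001 0.035; 0 0 0 0 0 0.001 0.035; 0 0 0 0 0 0 0.035",
)

```text
t: 17.0
eef_pos: [0.636, -0.2657, 0.0285]
ee_rot: [3.141, 0.0, -1.652]
force: [0.8, -0.9, -0.9]
width: 0.0445
gripper_force: 20.0
```

move_arm(
  rows="0 0 0 0 0 0.001 0.035; 0 0 0 0 0 0 0.035",
)

```text
t: 17.25
eef_pos: [0.6361, -0.2658, 0.0281]
ee_rot: [-3.141, -0.0, -1.652]
force: [-0.8, 0.8, 4.6]
width: 0.0451
gripper_force: 20.0
```

move_arm(
  rows="0 0 0 0 0 0 0.06; 0 0 0 0 0 0 0.06; 0 0 0 0 0 0 0.06; 0 0 0 0 0 -0.02 0.06; 0 0 0 0 0 -0.035 0.05; 0 0 0 0 0 -0.04 0.05; 0 0 0 0 0 -0.04 0.05",
)

```text
t: 18.12
eef_pos: [0.6362, -0.2659, 0.1656]
ee_rot: [-3.14, -0.0, -1.652]
force: [0.3, -0.2, -0.1]
width: 0.0504
gripper_force: 0.0
```

```bash
python3 plan.py 0.05 .541,.084,.16,-87.8,13
```

```text
t 18.125 p [ 0.6362 -0.2659  0.1656] rpy [-1.7992e+02 -2.0000e-02 -9.4650e+01] w 0.0504 F [ 0.3 -0.2 -0.1]
0 0 -0.5 -0.026 0.009 0 0.05; 0 0 -0.5 -0.026 0.009 0 0.05; 0 0 -0.5 -0.026 0.009 0.001 0.05; 0 0 -0.5 -0.027 0.009 0 0.05; 0 0 -0.5 -0.027 0.009 0.001 0.05; 0 0 -0.5 -0.027 0.008 0 0.05; 0 0 -0.5 -0.027 0.008 0.001 0.05; 0 0 -0.6 -0.027 0.008 0 0.05
0 0 -0.5 -0.027 0.008 0.001 0.05; 0 0 -0.6 -0.027 0.007 0 0.05; 0 0 -0.5 -0.027 0.007 0.001 0.05; 0 0 -0.6 -0.026 0.007 0 0.05; 0 0 -0.5 -0.027 0.007 0.001 0.05
```

move_arm(
  rows="0 0 -0.5 -0.026 0.009 0 0.05; 0 0 -0.5 -0.026 0.009 0 0.05; 0 0 -0.5 -0.026 0.009 0.001 0.05; 0 0 -0.5 -0.027 0.009 0 0.05; 0 0 -0.5 -0.027 0.009 0.001 0.05; 0 0 -0.5 -0.027 0.008 0 0.05; 0 0 -0.5 -0.027 0.008 0.001 0.05; 0 0 -0.6 -0.027 0.008 0 0.05",
)

```text
t: 19.12
eef_pos: [0.5779, -0.0486, 0.1612]
ee_rot: [-3.14, 0.0, -1.58]
force: [0.7, 0.2, -0.6]
width: 0.0501
gripper_force: 0.0
```

move_arm(
  rows="0 0 -0.5 -0.027 0.008 0.001 0.05; 0 0 -0.6 -0.027 0.007 0 0.05; 0 0 -0.5 -0.027 0.007 0.001 0.05; 0 0 -0.6 -0.026 0.007 0 0.05; 0 0 -0.5 -0.027 0.007 0.001 0.05; 0 0 0 0 0 0 0.05; 0 0 0 0 0 0 0.05",
)

```text
t: 20.0
eef_pos: [0.541, 0.0842, 0.1576]
ee_rot: [-3.14, 0.0, -1.533]
force: [0.6, -0.2, -0.9]
width: 0.0499
gripper_force: 0.0
```

```bash
python3 plan.py 0.05 .541,.084,.045,-87.8,5 .541,.084,.016,-87.8,3;python3 - <<'E'
from station import arm
import cv2
p,d=arm.grab_frame("wrist");cv2.imwrite("pics/w3.png",p)
E
```

```text
t 20.0 p [0.541  0.0842 0.1576] rpy [-1.7993e+02  2.0000e-02 -8.7830e+01] w 0.0499 F [ 0.6 -0.2 -0.9]
0 0 -0 0 -0 0.023 0.05; 0 0 -0 0 -0 0.022 0.05; 0 0 -0 0 -0 0.023 0.05; 0 0 -0 0 -0 0.022 0.05; 0 0 -0 0 -0 0.023 0.05; 0 0 -0 0 -0 0.01 0.05; 0 0 -0 0 -0 0.009 0.05; 0 0 -0 0 -0 0.01 0.05
```

View pics/w3.png

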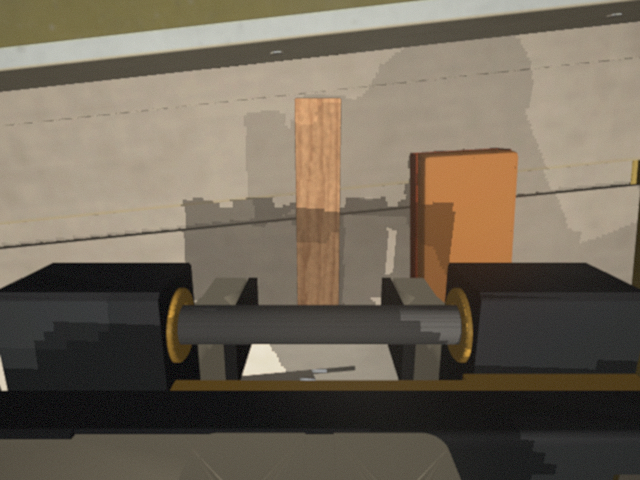

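The wrist view shows the long offcut at column 318, centred between the fingers (252 to 385), with the sanding block at column 465 clear of them.

move_arm(
  rows="0 0 0 0 0 0.023 0.05; 0 0 0 0 0 0.022 0.05; 0 0 0 0 0 0.023 0.05; 0 0 0 0 0 0.022 0.05; 0 0 0 0 0 0.023 0.05; 0 0 0 0 0 0.01 0.05; 0 0 0 0 0 0.009 0.05; 0 0 0 0 0 0.01 0.05",
)

```text
t: 21.05
eef_pos: [0.5413, 0.0843, 0.0147]
ee_rot: [-3.14, 0.0, -1.534]
force: [-0.5, 0.1, 0.1]
width: 0.0503
gripper_force: 0.0
```

move_arm(
  rows="0 0 0 0 0 0 0.05; 0 0 0 0 0 0 0.02; 0 0 0 0 0 0 0.02; 0 0 0 0 0 0 0.02; 0 0 0 0 0 0 0.02; 0 0 0 0 0 0 0.02",
)

```text
t: 21.8
eef_pos: [0.541, 0.0844, 0.015]
ee_rot: [-3.141, 0.0, -1.533]
force: [-0.2, -0.6, 5.4]
width: 0.0299
gripper_force: 20.0
```

```bash
python3 plan.py 0.02 .541,.084,.16,-87.8,4 .4205,-.2655,.16,-96.8,14
```

```text
t 21.8 p [0.541  0.0844 0.015 ] rpy [-1.7996e+02  1.0000e-02 -8.7840e+01] w 0.0299 F [-0.2 -0.6  5.4]
0 0 -0 0 -0 -0.036 0.02; 0 0 -0 0 -0 -0.036 0.02; 0 0 -0 0 -0 -0.037 0.02; 0 0 -0 0 -0 -0.036 0.02; 0 0 0.6 0.025 0.01 -0 0.02; 0 0 0.6 0.025 0.009 -0 0.02; 0 0 0.6 0.025 0.009 -0 0.02; 0 0 0.7 0.025 0.009 -0 0.02
0 0 0.6 0.025 0.008 -0 0.02; 0 0 0.7 0.025 0.008 -0 0.02; 0 0 0.6 0.025 0.008 -0 0.02; 0 0 0.7 0.025 0.008 -0 0.02; 0 0 0.6 0.025 0.007 -0 0.02; 0 0 0.7 0.026 0.007 -0 0.02; 0 0 0.6 0.025 0.007 -0 0.02; 0 0 0.7 0.026 0.006 -0 0.02
0 0 0.6 0.026 0.006 -0 0.02; 0 0 0.7 0.025 0.006 -0 0.02
```

move_arm(
  rows="0 0 0 0 0 -0.036 0.02; 0 0 0 0 0 -0.036 0.02; 0 0 0 0 0 -0.037 0.02; 0 0 0 0 0 -0.036 0.02; 0 0 0.6 0.025 0.01 0 0.02; 0 0 0.6 0.025 0.009 0 0.02; 0 0 0.6 0.025 0.009 0 0.02; 0 0 0.7 0.025 0.009 0 0.02",
)

```text
t: 22.8
eef_pos: [0.5042, -0.0181, 0.1583]
ee_rot: [3.14, -0.0, -1.578]
force: [-0.8, 0.1, -0.9]
width: 0.0299
gripper_force: 20.0
```

move_arm(
  rows="0 0 0.6 0.025 0.008 0 0.02; 0 0 0.7 0.025 0.008 0 0.02; 0 0 0.6 0.025 0.008 0 0.02; 0 0 0.7 0.025 0.008 0 0.02; 0 0 0.6 0.025 0.007 0 0.02; 0 0 0.7 0.026 0.007 0 0.02; 0 0 0.6 0.025 0.007 0 0.02; 0 0 0.7 0.026 0.006 0 0.02",
)

```text
t: 23.8
eef_pos: [0.4359, -0.2167, 0.1583]
ee_rot: [3.14, 0.0, -1.669]
force: [0.4, 0.4, -0.6]
width: 0.03
gripper_force: 20.0
```

move_arm(
  rows="0 0 0.6 0.026 0.006 0 0.02; 0 0 0.7 0.025 0.006 0 0.02; 0 0 0 0 0 0 0.02; 0 0 0 0 0 0 0.02",
)

```text
t: 24.3
eef_pos: [0.4197, -0.2652, 0.1588]
ee_rot: [3.14, 0.0, -1.691]
force: [0.0, -0.2, -0.8]
width: 0.0298
gripper_force: 20.0
```

```bash
python3 plan.py 0.02 .4205,-.2655,.05,-96.8,6 .4205,-.2655,.03,-96.8,2
```

```text
t 24.3 p [ 0.4197 -0.2652  0.1588] rpy [ 1.7992e+02  2.0000e-02 -9.6910e+01] w 0.0298 F [ 0.  -0.2 -0.8]
0 0 -0 0 -0 0.018 0.02; 0 0 -0 0 -0 0.018 0.02; 0 0 -0 0 -0 0.018 0.02; 0 0 -0 0 -0 0.018 0.02; 0 0 -0.1 0 -0 0.018 0.02; 0 0 -0 0 -0.001 0.019 0.02; 0 0 -0 0 0 0.01 0.02; 0 0 -0 0 0 0.01 0.02
```

move_arm(
  rows="0 0 0 0 0 0.018 0.02; 0 0 0 0 0 0.018 0.02; 0 0 0 0 0 0.018 0.02; 0 0 0 0 0 0.018 0.02; 0 0 0 0 0 0.018 0.02; 0 0 0 0 -0.001 0.019 0.02; 0 0 0 0 0 0.01 0.02; 0 0 0 0 0 0.008 0.02",
)

```text
t: 25.3
eef_pos: [0.4216, -0.2651, 0.0322]
ee_rot: [3.141, -0.0, -1.69]
force: [-0.2, 0.5, -0.9]
width: 0.0301
gripper_force: 20.0
```

move_arm(
  rows="0 0 0 0 0 0.001 0.02; 0 0 0 0 0 0.001 0.02; 0 0 0 0 0 0 0.02",
)

```text
t: 25.68
eef_pos: [0.4218, -0.2655, 0.0309]
ee_rot: [-3.141, -0.0, -1.69]
force: [0.7, 0.4, -0.3]
width: 0.0299
gripper_force: 20.0
```

move_arm(
  rows="0 0 0 0 -0.001 0.001 0.02; 0 0 0 0 0 0.001 0.02; 0 0 0 0 0 0.001 0.02; 0 0 0 0 0 0 0.02",
)

```text
t: 26.18
eef_pos: [0.4225, -0.2655, 0.0275]
ee_rot: [3.141, 0.0, -1.69]
force: [0.4, -0.4, -0.1]
width: 0.0302
gripper_force: 20.0
```

move_arm(
  rows="0 0 0 0 0.002 0 0.02; 0 0 0 0 0 0.001 0.02; 0 0 0 0 0 0 0.02",
)

```text
t: 26.55
eef_pos: [0.4203, -0.2652, 0.027]
ee_rot: [3.141, -0.0, -1.69]
force: [-2.2, 1.8, 7.0]
width: 0.0299
gripper_force: 20.0
```

move_arm(
  rows="0 0 0 0 0 0 0.045; 0 0 0 0 0 0 0.045; 0 0 0 0 0 0 0.045; 0 0 0 0 0 -0.02 0.045; 0 0 0 0 0 -0.035 0.045; 0 0 0 0 0 -0.04 0.05; 0 0 0 0 0 -0.04 0.05; 0 0 0 0 0 -0.04 0.05",
)

```text
t: 27.55
eef_pos: [0.4203, -0.2652, 0.2029]
ee_rot: [-3.141, 0.0, -1.69]
force: [-0.2, 0.0, 0.7]
width: 0.0499
gripper_force: 0.0
```

```bash
python3 plan.py 0.05 .45,.1,.22,-96.9,12
```

```text
t 27.55 p [ 0.4203 -0.2652  0.2029] rpy [-179.99    0.    -96.85] w 0.0499 F [-0.2  0.   0.7]
0 0 0 -0.031 0.001 -0.001 0.05; 0 0 0 -0.03 0.001 -0.001 0.05; 0 0 0 -0.031 0.001 -0.002 0.05; 0 0 0 -0.03 0.001 -0.001 0.05; 0 0 0 -0.031 0.001 -0.002 0.05; 0 0 0 -0.03 0.001 -0.001 0.05; 0 0 0 -0.031 0.001 -0.002 0.05; 0 0 0 -0.03 0.001 -0.001 0.05
0 0 0 -0.031 0.002 -0.002 0.05; 0 0 0 -0.03 0.001 -0.001 0.05; 0 0 0 -0.031 0.002 -0.002 0.05; 0 0 0 -0.03 0.001 -0.001 0.05
```

move_arm(
  rows="0 0 0 -0.03 0 -0.001 0.05; 0 0 0 -0.03 0 -0.001 0.05; 0 0 0 -0.03 0 -0.002 0.05; 0 0 0 -0.03 0 -0.001 0.05; 0 0 0 -0.03 0 -0.002 0.05; 0 0 0 -0.03 0 -0.001 0.05; 0 0 0 -0.03 0 0 0.05; 0 0 0 -0.03 0 0 0.05",
)

```text
t: 28.55
eef_pos: [0.4491, -0.026, 0.2096]
ee_rot: [-3.141, 0.0, -1.69]
force: [0.8, 0.5, -0.6]
width: 0.0501
gripper_force: 0.0
```

move_arm(
  rows="0 0 0 -0.03 0 0 0.05; 0 0 0 -0.03 0 0 0.05; 0 0 0 -0.03 0 0 0.05; 0 0 0 -0.03 0 0 0.05; 0 0 0 0 0 0 0.05; 0 0 0 0 0 0 0.05",
)

```text
t: 29.3
eef_pos: [0.4632, 0.0919, 0.2094]
ee_rot: [3.141, -0.0, -1.69]
force: [-0.2, 0.2, -0.7]
width: 0.0501
gripper_force: 0.0
```

```bash
python3 - <<'E'
from station import arm
from seg import *
print(arm.get_state()['t'])
p,d=arm.grab_frame("top");cv2.imwrite("pics/t4.png",cv2.resize(p[150:330,190:530],None,fx=2,fy=2))
z=arm.camera_model("top");P=world(d,z['mtx'],z['camera_from_world'])
rects(P,d,dict(mid=(.59,.68,-.34,-.19,.026,.05),short=(.48,.57,-.38,-.255,.028,.05),long=(.35,.48,-.39,-.1,.033,.06)))
E
```

```text
29.3
mid n 873 c [ 634.4 -266.4] size [ 46.3 139. ] long-axis deg 85.8 zmed 29.8
short n 668 c [ 526.2 -317.8] size [ 41.  110.4] long-axis deg 91.9 zmed 32.7
long n 312 c [ 415.  -112.7] size [ 21.8 127.7] long-axis deg 0.2 zmed 55.3
long n 836 c [ 419.  -268.6] size [ 30.3 170.2] long-axis deg 83.1 zmed 40.7
```

View pics/t4.png

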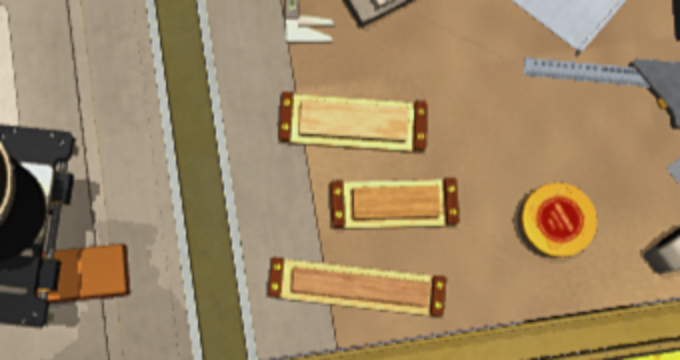

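The final top crop shows all three offcuts seated flat between their stops, at (353,121), (398,203) and (357,285). The measured tops and centres match the fixtures. The tin at (558,218) and the sanding block have not moved.

```bash
python3 -c "
from station import arm
print(arm.job_done())"
```

```text
the job is handed in; nothing more can be done
None
```

All three offcuts are in their matching fixtures, flat, straight and released; the sanding block and wax tin were left alone, and the job was handed in at about 29 s.

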